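Finish the pinwheel layer on the packing pallet

TASK

The bottom layer of cartons on the little wooden pallet is half laid: put the two loose long cartons into its two empty places, so that the four long cartons form a closed pinwheel, each lying flat on the slab, square to its neighbours, one end facing the side of the next carton with the same small gap of about a centimetre all round. Leave the short carton where it is.

Things in the scene. Friction and masses are not known exactly. Their poses are not given: they have to be found in the camera images.
- pallet: slatted wooden pallet, fixed, 180 x 180 mm, deck 26 mm above the bench. Origin: centre of its underside; x, y along its sides, z up. Two long cartons are glued on the deck along its y, centred at (63, -24) and (-63, 24) mm. Empty places: carton along the pallet's x, centred at (-24, -63) and (24, 63) mm, underside at 26 mm; that leaves 10 mm from each end to the next side and an empty 88 mm square amid.
- carton_1: closed cardboard carton, paper tape along its top, 116 mm long, 38 mm wide, 40 mm high, 0.13 kg, loose on the bench; grip it across its 38 mm width. Origin: centre of its underside; x along its length, z up. Either long carton may go in either place, either way round. The glued ones are the same size.
- carton_2: closed cardboard carton, paper tape along its top, 116 mm long, 38 mm wide, 40 mm high, 0.13 kg, loose on the bench; grip it across its 38 mm width. Origin: centre of its underside; x along its length, z up. Same as carton_1. In its place a neighbour's side is 20 mm lengthwise from its middle: grip it at the middle or up to 25 mm from it, away from that neighbour.
- short_carton: closed cardboard carton, paper tape along its top, only 76 mm long, 38 mm wide, 40 mm high, 0.09 kg, loose on the bench; grip it across its 38 mm width. Origin: centre of its underside; x along its length, z up. Not for this layer.

How it is judged (in metres and radians):
At the end, for the whole second after the job is handed in: The two loose long cartons lie one in each empty place: within 16 mm of its centre along the pallet's x and y, underside within 8 mm of the deck, lengthwise within 0.2 rad of the pallet's x, level within 0.12 rad, at rest; the short carton within 25 mm of its start (((x of carton_1 in the frame of pallet between -0.04 and -0.008 m and y of carton_1 in the frame of pallet between -0.079 and -0.047 m and z of carton_1 in the frame of pallet between 0.018 and 0.034 m and x of carton_2 in the frame of pallet between 0.008 and 0.04 m and y of carton_2 in the frame of pallet between 0.047 and 0.079 m and z of carton_2 in the frame of pallet between 0.018 and 0.034 m) or (x of carton_2 in the frame of pallet between -0.04 and -0.008 m and y of carton_2 in the frame of pallet between -0.079 and -0.047 m and z of carton_2 in the frame of pallet between 0.018 and 0.034 m and x of carton_1 in the frame of pallet between 0.008 and 0.04 m and y of carton_1 in the frame of pallet between 0.047 and 0.079 m and z of carton_1 in the frame of pallet between 0.018 and 0.034 m)) and angle between the x axis of each of carton_1, carton_2 and the x axis of pallet, either way round below 0.2 rad and angle between each of carton_1, carton_2's own z axis and vertical below 0.12 rad and linear speed of each of carton_1, carton_2 below 0.02 m/s and distance of short_carton from where it was at the start of the episode below 0.025 m); the robot touches nothing.
It fails at once if the short carton is shoved or carried off (more than 25 mm) (distance of short_carton from where it was at the start of the episode above 0.025 m).
It also fails if it takes over 54 s, if anything falls off the work surface, if the arm or the gripper's body presses on something with over 40 N, if the wrist force passes 120 N, or if a joint passes its speed limit or range.

ROBOT

A 7-joint arm with a two-finger parallel gripper is mounted at the origin on a cart in front of the work surface, level with it; the furniture and walls round the work are solid. World frame = base frame: x ahead of the robot, y to its left, z up, the work surface at z = 0. Lengths are in m, angles in degrees, forces in N, time in s.
With the tool pointing down it reaches from about 0.425 to 0.875 m from the base axis. Payload 4.7 kg.
Tool frame: the origin (TCP) lies midway between the tips of the shut fingers; the grasp point (between the pads) lies 19 mm behind it; z points along the fingers, x is the direction in which the jaws open and shut, and the axes are right-handed (so a half turn about z gives the same grasp; the last joint's range is limited). The gripper opens to 87 mm and grips with 3 to 60 N. Pads are 19 mm wide; open, the fingers measure 117 mm over their backs; the gripper's body (75 mm by 190 mm) begins 51 mm behind the grasp point.
Start: joints at [-63.02, 18.392, -4.016, 83.108, 1.295, 78.541, -3.26], TCP at [0.287, 0.583, 0.223] pointing down, gripper open.
Joint ranges: [-163.93, 163.93], [-17.29, 119.83], [-79.2, 71.16], [3.27, 140.29], [-89.18, 269.18], [5.43, 117.66], [-154.24, 154.24]. Speed limits (degrees/s): [147.25, 147.25, 180, 180, 180, 180, 180].

INTERFACE

Orientations are given as [roll, pitch, yaw] about the fixed x, y, z axes, in that order (R = Rz(yaw) Ry(pitch) Rx(roll)).
In Python, from cell import get_obs, read_camera, calibration, sign_off gives the robot as it stands. The module is installed in compiled form; this text tells all that it offers.
- The arm moves only by the tool send_rows, never from a script. Its argument "deltas" is a list of rows, each a list of 2 entries, a list of its own where there are three numbers: the shift along the tool's x, y, z in m, then the turn about the tool's z in degrees. A call has 1 to 10 rows; each row is the pose to reach, as a shift and turn from the pose commanded when the call began, along the tool's axes at that moment; what a row does not reach only later rows make up. A row lasts 1/12 s, in which the tool goes at most 41.7 mm and 7.16 degrees, less where a joint would pass 70% of its speed; a pose out of reach is approached as far as the arm can. A call with a gripper value outside its range is refused whole. "jaw" is the opening in per cent of the stroke, from 0 (shut) to 100 (fully open), set as the call begins (left out, the last holds). The fingers move at their own pace and stop on an object; "grip_force" is the grip in N (left out, the last holds). Time passes only in rows, so rows that repeat a pose let the fingers close. It gives the time, the measured TCP pose, the force and the opening at its end, in the units of the state.
- get_obs(): the state, without advancing time (a new reading comes with each control period).
- read_camera(name): name is "scene" or "top" or "wrist"; returns the picture (400x640x3 uint8, red, green, blue); there is no depth.
- calibration(name): a dict with "fx", "fy", "cx", "cy" (pixels), "R" (3x3) and "t" (3): a world point X has camera coordinates R X + t. Camera axes: x right, y down, z forward; pixel columns grow to the right and rows downward; lengths in m; the calibration is good to about 2 mm. A picture is of the moment at which its call begins: read the wrist's pose just before it. calibration takes no time and is no camera call; for the wrist camera it gives the pose at the moment of the call.
- sign_off(): hands the job in, once; it reports no verdict.
The state is a dict: "time_s": time; "qpos": joint angles; "joint_velocities": joint speeds; "effort": joint torques, N m; "tool_pos": TCP position; "tool_rot": TCP orientation; "force": force on the tool from outside, world axes, zero at the start; "wrist_torque": the same for the moment, N m; "grip_width": finger opening in m.
Only numpy, scipy, OpenCV 4.12 (cv2) and the standard library are available. Lean on these libraries where they do the work, as an engineer would, in place of code of your own. Each camera call takes 0.05 s, during which the arm holds its last target. There are 200 camera calls.

## Working session

There is one attempt and no reset: what is moved stays moved. The work goes in short steps, Python scripts to look and compute and a tool call to move; the robot and the scene stay as the last step left them, time stands still between calls to the robot, and variables do not carry over. Pictures are saved under pics/ and viewed, on a budget of 10 in all, crops included, one or two more only if the job needs it, and the job is handed in when it is done.

Besides the shell and the picture viewer there is one more tool, called as name(argument=value, ...) on one line, values as JSON. send_rows: Moves the arm, as the interface text tells. Its arguments: {"type":"object","properties":{"deltas":{"type":"array"},"jaw":{"type":"number"},"grip_force":{"type":"number"}},"required":["deltas"]}

```bash
mkdir -p pics
python3 - <<'E'
from cell import *
import cv2,numpy as np
o=get_obs();print({k:np.round(o[k],3) for k in ['time_s','tool_pos','tool_rot','grip_width','force']})
for n in['top','scene']:
    im=read_camera(n);cv2.imwrite(f'pics/{n}0.png',im[:,:,::-1]);c=calibration(n);print(n,{k:np.round(v,4).tolist() for k,v in c.items()})
E
```

```text
{'time_s': np.float64(0.0), 'tool_pos': array([0.287, 0.583, 0.221]), 'tool_rot': array([1.79993e+02, 1.09000e-01, 6.38280e+01]), 'grip_width': np.float64(0.087), 'force': array([ 0.428,  0.165, -0.705])}
top {'fx': 467.9233, 'fy': 467.9233, 'cx': 317.3948, 'cy': 190.0966, 'R': [[0.0094, -0.9999, -0.0054], [-0.9875, -0.0085, -0.1575], [0.1575, 0.0068, -0.9875]], 't': [-0.2134, 0.5302, 0.987]}
scene {'fx': 492.9251, 'fy': 492.9251, 'cx': 321.8663, 'cy': 197.2875, 'R': [[0.4958, -0.8684, -0.0091], [-0.6434, -0.3603, -0.6754], [0.5833, 0.3407, -0.7374]], 't': [-0.4496, 0.2933, 0.6887]}
```

View pics/top0.png

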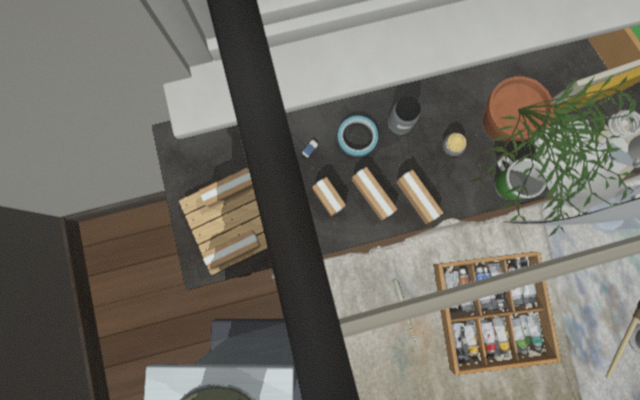

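View pics/scene0.png

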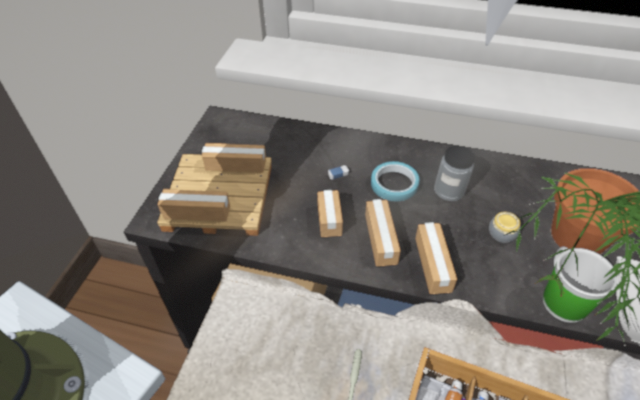

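The top view shows glued tapes near (225,187) and (230,250), with the far one partly behind a dark bar. The loose cartons are at (328,196) for the short one, then (375,193) and (420,197). The scene view shows all five tapes without occlusion. Next I'll measure the tape rectangles in both views.

```bash
cat > h.py <<'E'
import cv2,numpy as np
from cell import *
def ray(n_or_c,uv,z):
    c=calibration(n_or_c) if isinstance(n_or_c,str) else n_or_c
    R=np.array(c['R']);t=np.array(c['t']);o=-R.T@t
    d=np.c_[(np.atleast_2d(uv)-[c['cx'],c['cy']])/[c['fx'],c['fy']],np.ones(len(np.atleast_2d(uv)))]@R
    return (o+d*((z-o[2])/d[:,2])[:,None])[:,:2]
def tapes(im,c,rois):
    """rois: name->(x0,y0,x1,y1,ztop); white tape -> world rect on plane z"""
    hsv=cv2.cvtColor(im,cv2.COLOR_RGB2HSV);m=((hsv[...,1]<60)&(hsv[...,2]>140)).astype(np.uint8)
    out={}
    for k,(x0,y0,x1,y1,z) in rois.items():
        mm=np.zeros_like(m);mm[y0:y1,x0:x1]=m[y0:y1,x0:x1]
        cs,_=cv2.findContours(mm,cv2.RETR_EXTERNAL,cv2.CHAIN_APPROX_NONE)
        if not cs: print(k,'none');continue
        w=ray(c,max(cs,key=cv2.contourArea)[:,0,:].astype(float),z)
        (cx,cy),(a,b),g=cv2.minAreaRect((w*1000).astype(np.float32))
        if a<b:a,b,g=b,a,g+90
        out[k]=(cx,cy,g%180);print(k,'centre mm',round(cx,1),round(cy,1),'size',round(a,1),round(b,1),'ang',round(g%180,1))
    return out
E
python3 - <<'E'
from h import *
for n,r in {'top':dict(s=(305,165,350,220,.04),A=(350,160,400,222,.04),B=(395,162,445,225,.04),g1=(198,225,262,270,.066),g2=(195,165,250,207,.066)),
 'scene':dict(s=(312,180,346,240,.04),A=(362,192,404,270,.04),B=(412,215,460,298,.04),g1=(155,185,230,212,.066),g2=(198,138,268,162,.066))}.items():
    print(n);im=cv2.imread(f'pics/{n}0.png')[:,:,::-1].copy();tapes(im,calibration(n),r)
E
```

```text
top
s centre mm 521.0 -233.5 size 79.1 17.1 ang 34.5
A centre mm 528.6 -334.3 size 118.9 17.3 ang 35.6
B centre mm 523.0 -435.3 size 118.9 17.6 ang 34.2
g1 centre mm 400.2 -25.0 size 116.7 17.7 ang 115.5
g2 centre mm 534.2 -10.4 size 115.2 17.0 ang 116.4
scene
s centre mm 517.0 -238.9 size 91.3 17.2 ang 34.4
A centre mm 524.8 -339.5 size 131.1 18.0 ang 34.9
B centre mm 519.4 -439.9 size 129.8 19.7 ang 32.6
g1 centre mm 401.7 -27.5 size 119.5 18.6 ang 115.7
g2 centre mm 537.2 -13.8 size 119.9 20.1 ang 116.3
```

The pallet checks out: the glued pair is 134.8 mm apart, as expected. Its centre is about (468,-18) mm with its x at about 26.5°. Now I'll move to a hover over the middle carton (A).

send_rows(deltas=[[[-0.272,0.315,0],70],[[-0.272,0.315,0],70],[[-0.272,0.315,0],70],[[-0.272,0.315,0],70],[[-0.272,0.315,0],70],[[-0.272,0.315,0],70],[[-0.272,0.315,0],70],[[-0.272,0.315,0],70],[[-0.272,0.315,0],70],[[-0.272,0.315,0],70]], jaw=65, grip_force=20)

```text
time_s: 0.93
tool_pos: [0.4496, 0.1981, 0.2224]
tool_rot: [-180.0, 0.0, -6.5]
force: [2.0, 0.8, -0.4]
grip_width: 0.0566
```

```bash
cat >> h.py <<'E'
def go(x,y,z,yaw):
    "tool-axis shift (m) and turn (deg) from the present pose to world mm x,y,z, yaw"
    o=get_obs();p=np.array(o['tool_pos']);ps=np.radians(o['tool_rot'][2]);d=np.array([x,y,z])/1000-p
    t=(o['tool_rot'][2]-yaw+180)%360-180
    print('go',np.round([d[0]*np.cos(ps)+d[1]*np.sin(ps),d[0]*np.sin(ps)-d[1]*np.cos(ps),-d[2]],4),'turn',round(t,1),'at',np.round(p,4),np.round(o['tool_rot'],1),'t',round(o['time_s'],2))
E
python3 - <<'E'
from h import *
go(537,-329,200,-55)
# leaf height: top (488,150) vs scene (533,212)
for z in (.04,.1,.15,.2,.25,.3): print(z,ray('top',(488,150),z),ray('scene',(533,212),z), 'bucket', ray('top',(503,178),z), ray('scene',(555,262),z))
E
```

```text
go [0.1466 0.5138 0.0224] turn 48.5 at [0.4496 0.1981 0.2224] [-180.     0.    -6.5] t 0.93
0.04 [[ 0.62595769 -0.58768021]] [[ 0.6847405 -0.5559334]] bucket [[ 0.56280434 -0.61765635]] [[ 0.59434328 -0.61292393]]
0.1 [[ 0.6108637  -0.56572841]] [[ 0.62356195 -0.55262314]] bucket [[ 0.55143626 -0.59393602]] [[ 0.54135962 -0.60444724]]
0.15 [[ 0.59828537 -0.54743524]] [[ 0.57257982 -0.54986458]] bucket [[ 0.54196286 -0.57416908]] [[ 0.49720656 -0.59738332]]
0.2 [[ 0.58570704 -0.52914208]] [[ 0.5215977  -0.54710603]] bucket [[ 0.53248947 -0.55440213]] [[ 0.45305351 -0.59031941]]
0.25 [[ 0.57312871 -0.51084891]] [[ 0.47061557 -0.54434748]] bucket [[ 0.52301607 -0.53463519]] [[ 0.40890046 -0.5832555 ]]
0.3 [[ 0.56055038 -0.49255574]] [[ 0.41963344 -0.54158892]] bucket [[ 0.51354267 -0.51486825]] [[ 0.36474741 -0.57619158]]
```

send_rows(deltas=[[[0.073,0.257,0.01],48.5],[[0.073,0.257,0.01],48.5],[[0.073,0.257,0.01],48.5],[[0.073,0.257,0.01],48.5],[[0.073,0.257,0.01],48.5],[[0.073,0.257,0.01],48.5],[[0.073,0.257,0.01],48.5],[[0.073,0.257,0.01],48.5]])

```text
time_s: 1.6
tool_pos: [0.4941, -0.0691, 0.2124]
tool_rot: [179.9, -0.1, -55.4]
force: [-1.0, -0.4, -0.1]
grip_width: 0.0562
```

send_rows(deltas=[[[0.242,0.1153,0.01],0],[[0.242,0.1153,0.01],0],[[0.242,0.1153,0.01],0],[[0.242,0.1153,0.01],0],[[0.242,0.1153,0.01],0],[[0.242,0.1153,0.01],0],[[0.242,0.1153,0.01],0],[[0.242,0.1153,0.01],0],[[0.242,0.1153,0.01],0],[[0.242,0.1153,0.01],0]])

```text
time_s: 2.43
tool_pos: [0.5407, -0.3251, 0.2019]
tool_rot: [-180.0, 0.1, -54.5]
force: [-0.2, -0.4, 0.2]
grip_width: 0.0566
```

Run:
```python
from h import *
c=calibration('wrist');im=read_camera('wrist');cv2.imwrite('pics/w1.png',im[:,:,::-1])
R=np.array(c['R']);t=np.array(c['t'])
for k,p in dict(s=(.521,-.2335,.04),A=(.5286,-.3343,.04),B=(.523,-.4353,.04)).items():
    q=R@p+t;print(k,c['fx']*q[0]/q[2]+c['cx'],c['fy']*q[1]/q[2]+c['cy'])
go(537,-329,10,-55)
tapes(im,c,dict(all=(0,0,640,400,.04)))
```

```text
s 239.91310080263895 150.89927163305993
A 320.1393216719705 197.71617338054503
B 386.9011013483333 249.21877915939893
go [0.0012 0.0057 0.1922] turn 0.5 at [ 0.541  -0.3247  0.2022] [-1.799e+02  1.000e-01 -5.450e+01] t 2.48
all centre mm 661.7 -298.5 size 71.1 70.6 ang 36.2
```

View pics/w1.png

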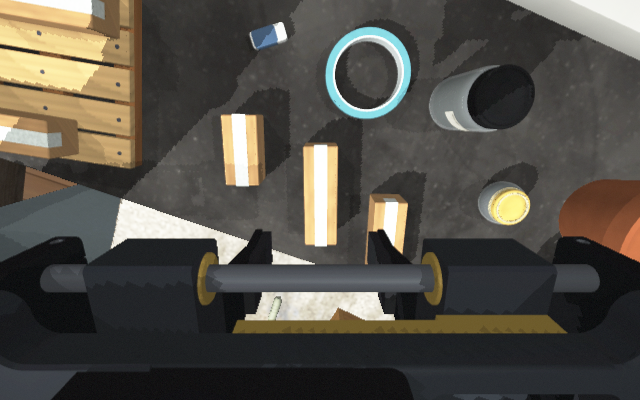

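The wrist view shows the short carton at (242,150), A at (320,195) and B at (387,228, partly hidden by the gripper). A was predicted at (320,198), so they agree. I'll measure A in this picture.

Run:
```python
from h import *
im=cv2.imread('pics/w1.png')[:,:,::-1].copy()
r=tapes(im,calibration('wrist'),dict(s=(225,108,260,190,.04),A=(305,138,335,250,.04)))
a=r['A'];u=np.radians(a[2]);go(a[0]+10*np.cos(u),a[1]+10*np.sin(u),10,a[2]-90)
```

```text
s centre mm 521.0 -233.3 size 77.3 14.7 ang 34.7
A centre mm 528.9 -334.4 size 118.0 14.7 ang 35.3
go [0.001  0.0055 0.1922] turn 0.3 at [ 0.541  -0.3247  0.2022] [-1.799e+02  1.000e-01 -5.450e+01] t 2.48
```

send_rows(deltas=[[[0.001,0.0055,0.03],0.3],[[0.001,0.0055,0.06],0.3],[[0.001,0.0055,0.09],0.3],[[0.001,0.0055,0.12],0.3],[[0.001,0.0055,0.14],0.3],[[0.001,0.0055,0.16],0.3],[[0.001,0.0055,0.175],0.3],[[0.001,0.0055,0.185],0.3],[[0.001,0.0055,0.192],0.3],[[0.001,0.0055,0.192],0.3]])

```text
time_s: 3.32
tool_pos: [0.5362, -0.33, 0.0096]
tool_rot: [180.0, 0.1, -54.9]
force: [-0.9, 0.1, -0.0]
grip_width: 0.0564
```

send_rows(deltas=[[[0,0,0],0],[[0,0,0],0],[[0,0,0],0],[[0,0,0],0],[[0,0,0],0],[[0,0,0],0],[[0,0,0],0]], jaw=0, grip_force=20)

```text
time_s: 3.9
tool_pos: [0.5368, -0.331, 0.0114]
tool_rot: [-179.9, -0.0, -55.0]
force: [-1.7, 1.4, 6.3]
grip_width: 0.0379
```

send_rows(deltas=[[[0,0,-0.01],0],[[0,0,-0.03],0],[[0,0,-0.06],0],[[0,0,-0.09],0],[[0,0,-0.12],0],[[0,0,-0.15],0],[[0,0,-0.15],0],[[0,0,-0.15],0]])

```text
time_s: 4.57
tool_pos: [0.5372, -0.3321, 0.1627]
tool_rot: [-179.9, -0.2, -55.0]
force: [-0.2, 0.1, -2.5]
grip_width: 0.0377
```

Run:
```python
from h import *
# P2: grip 10 mm along pallet x
x,y=468,-18.5;a=np.radians(26.5)
gx=-24+10;gy=-63
go(x+gx*np.cos(a)-gy*np.sin(a),y+gx*np.sin(a)+gy*np.cos(a),160,26.5-90)
```

```text
go [-0.2364 -0.1001  0.0027] turn 8.5 at [ 0.5372 -0.3321  0.1627] [-179.9   -0.2  -55. ] t 4.57
```

Carton A is gripped at 37.7 mm. Carrying it to above place P2 at z ≈ 0.16.

send_rows(deltas=[[[-0.03,-0.0125,0],1],[[-0.06,-0.025,0],3],[[-0.09,-0.038,0],5],[[-0.12,-0.05,0],7],[[-0.15,-0.063,0],8.5],[[-0.18,-0.076,0],8.5],[[-0.21,-0.089,0],8.5],[[-0.23,-0.097,0],8.5],[[-0.2364,-0.1,0],8.5],[[-0.2364,-0.1,0],8.5]])

```text
time_s: 5.4
tool_pos: [0.4814, -0.0778, 0.1592]
tool_rot: [179.9, 0.1, -63.2]
force: [0.5, 0.1, -2.0]
grip_width: 0.0377
```

Run:
```python
from h import *
c=calibration('wrist');im=read_camera('wrist');cv2.imwrite('pics/w2.png',im[:,:,::-1]);go(475.8,-81.1,160,-63.5)
im=read_camera('scene');cv2.imwrite('pics/s2.png',im[:,:,::-1])
R=np.array(c['R']);t=np.array(c['t'])
a=np.radians(26.5)
for k,(u,v) in dict(g1=(-63,24),g2=(63,-24)).items():
  for e in(-58,58):
    q=R@[.468+(u*np.cos(a)-(v+e)*np.sin(a))/1e3,-.0185+(u*np.sin(a)+(v+e)*np.cos(a))/1e3,.066]+t;print(k,e,c['fx']*q[0]/q[2]+c['cx'],c['fy']*q[1]/q[2]+c['cy'])
```

```text
go [-0.0017  0.006  -0.0004] turn 0.1 at [ 0.4819 -0.08    0.1596] [179.9   0.  -63.4] t 5.45
g1 -58 292.6000213458375 251.5474074276563
g1 58 168.63727218484345 250.787065086394
g2 -58 348.26745278152634 111.50999764501631
g2 58 206.539066102707 110.71023846582264
```

View pics/w2.png

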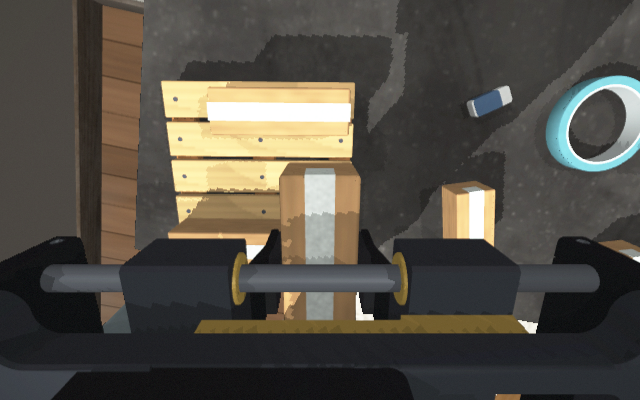

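The wrist view shows g2's tape from (207,111) to (351,111), against a predicted 207–348 at row 111. The pallet pose therefore holds to about 2 mm. Carton A hangs straight at (320,240). I'll refine the numbers next.

Run:
```python
from h import *
im=cv2.imread('pics/w2.png')[:,:,::-1].copy();c=calibration('wrist')
r=tapes(im,c,dict(g2=(203,97,356,130,.066)))
g=r['g2'];a=np.radians(g[2]-90);print('expect g2',468+63*np.cos(np.radians(26.5))+24*np.sin(np.radians(26.5)),-18.5+63*np.sin(np.radians(26.5))-24*np.cos(np.radians(26.5)))
# held carton: pixel line of tape, world z about 0.19
r=tapes(im,c,dict(held=(300,165,340,262,.159-.010+.04)))
# place P2 relative to g2: pallet (-87,-39)
print('P2 from g2',g[0]-87*np.cos(a)+39*np.sin(a),g[1]-87*np.sin(a)-39*np.cos(a),'far end of held tape',ray(c,(320,167),.189))
```

```text
g2 centre mm 536.3 -16.7 size 117.7 15.0 ang 116.5
expect g2 535.089612295563 -11.867962452530652
held centre mm 508.7 -68.1 size 46.2 14.1 ang 26.5
P2 from g2 475.8851491341547 -90.44038163228294 far end of held tape [[ 0.52987654 -0.0578327 ]]
```

send_rows(deltas=[[[0.003,0.003,0.02],0.3],[[0.003,0.003,0.04],0.3],[[0.003,0.003,0.06],0.3],[[0.003,0.003,0.08],0.3],[[0.003,0.003,0.095],0.3],[[0.003,0.003,0.095],0.3]])

```text
time_s: 6.0
tool_pos: [0.4785, -0.0865, 0.0624]
tool_rot: [179.6, 0.1, -64.0]
force: [-1.3, -0.5, -1.6]
grip_width: 0.038
```

Run:
```python
from h import *
go(480.8,-84,37,-63.8);print(get_obs()['force'])
```

```text
go [-0.0012 -0.0032  0.0254] turn -0.2 at [ 0.4785 -0.0865  0.0624] [ 1.796e+02  1.000e-01 -6.400e+01] t 6.0
[-1.33096973 -0.53790481 -1.63620945]
```

send_rows(deltas=[[[-0.001,-0.003,0.005],0],[[-0.001,-0.003,0.01],0],[[-0.001,-0.003,0.015],0],[[-0.001,-0.003,0.019],0],[[-0.001,-0.003,0.022],0],[[-0.001,-0.003,0.025],0],[[-0.001,-0.003,0.025],0],[[-0.001,-0.003,0.025],0]])

```text
time_s: 6.67
tool_pos: [0.4835, -0.0819, 0.0406]
tool_rot: [-180.0, 0.0, -63.8]
force: [0.4, -0.5, -1.4]
grip_width: 0.0377
```

Run:
```python
from h import *
go(480.8,-84,37,-63.8);print(get_obs()['force'])
im=read_camera('scene');cv2.imwrite('pics/s3.png',cv2.resize(im[110:250,120:350,::-1],None,fx=3,fy=3))
```

```text
go [0.0007 0.0033 0.0036] turn 0.0 at [ 0.4835 -0.0819  0.0406] [-180.     0.   -63.8] t 6.67
[ 0.41333079 -0.49944479 -1.3995378 ]
```

View pics/s3.png

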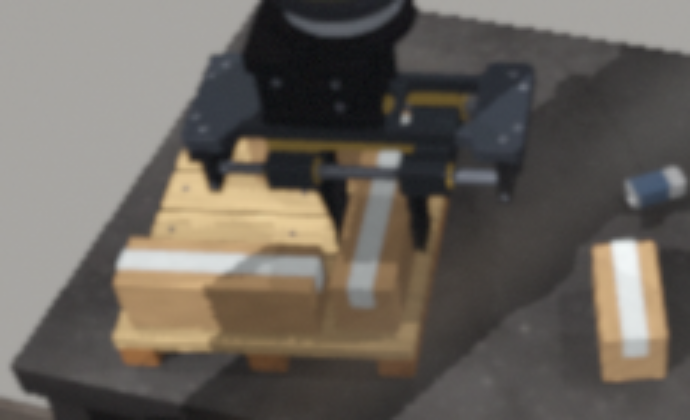

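The crop shows carton A in P2 beside g1, with a gap at about (330,285), parallel to the pallet edge. I'll lower it the last few millimetres, release, and rise.

send_rows(deltas=[[[0,0.002,0.002],0],[[0,0.002,0.004],0],[[0,0.002,0.004],0],[[0,0.002,0.004],0]])

```text
time_s: 7.05
tool_pos: [0.4817, -0.083, 0.0374]
tool_rot: [-180.0, 0.0, -63.8]
force: [-2.3, -0.2, 6.0]
grip_width: 0.0378
```

send_rows(deltas=[[[0,0,0],0],[[0,0,0],0],[[0,0,0],0],[[0,0,0],0]], jaw=60)

```text
time_s: 7.38
tool_pos: [0.4818, -0.0828, 0.0366]
tool_rot: [-180.0, -0.0, -63.8]
force: [0.2, 0.1, 0.3]
grip_width: 0.0506
```

send_rows(deltas=[[[0,0,-0.01],0],[[0,0,-0.03],0],[[0,0,-0.06],0],[[0,0,-0.09],0],[[0,0,-0.12],0],[[0,0,-0.15],0],[[0,0,-0.16],0],[[0,0,-0.16],0]])

```text
time_s: 8.05
tool_pos: [0.4837, -0.0831, 0.2]
tool_rot: [-179.6, -0.1, -63.8]
force: [-0.2, 0.7, -0.8]
grip_width: 0.0523
```

Run:
```python
from h import *
u=np.radians(34.7);go(523-13*np.cos(u),-435.3-13*np.sin(u),200,-55.3)
im=read_camera('wrist');cv2.imwrite('pics/w3.png',im[:,:,::-1])
im=read_camera('scene');cv2.imwrite('pics/s4.png',im[:,:,::-1])
```

```text
go [ 0.3352  0.1332 -0.    ] turn -8.5 at [ 0.4837 -0.0831  0.2   ] [-1.796e+02 -1.000e-01 -6.380e+01] t 8.05
```

Carton A was released in contact with the deck (6 N). Next is carton B.

send_rows(deltas=[[[0.037,0.0148,0],-1],[[0.074,0.0296,0],-3],[[0.111,0.0444,0],-5],[[0.148,0.0592,0],-7],[[0.185,0.074,0],-8.5],[[0.222,0.0888,0],-8.5],[[0.259,0.1036,0],-8.5],[[0.296,0.118,0],-8.5],[[0.335,0.133,0],-8.5],[[0.335,0.133,0],-8.5]], jaw=65)

```text
time_s: 8.98
tool_pos: [0.5044, -0.4514, 0.1921]
tool_rot: [179.4, 0.0, -55.9]
force: [-3.5, 0.8, 0.4]
grip_width: 0.0569
```

Run:
```python
from h import *
u=np.radians(34.7);go(523-13*np.cos(u),-435.3-13*np.sin(u),10,-55.3)
c=calibration('wrist');im=read_camera('wrist');cv2.imwrite('pics/w4.png',im[:,:,::-1])
R=np.array(c['R']);t=np.array(c['t']);q=R@[.523,-.4353,.04]+t;print(c['fx']*q[0]/q[2]+c['cx'],c['fy']*q[1]/q[2]+c['cy'])
tapes(im,c,dict(B=(295,120,345,262,.04)))
# where A lies now
r=tapes(cv2.imread('pics/s4.png')[:,:,::-1].copy(),calibration('scene'),dict(A=(225,145,275,215,.066),s=(312,180,346,240,.04)))
```

```text
go [-0.0028 -0.0114  0.1821] turn -0.6 at [ 0.5044 -0.4514  0.1921] [179.4   0.  -55.9] t 8.98
316.82916761116314 162.6057253066764
B centre mm 454.0 -486.3 size 60.0 57.1 ang 32.8
A centre mm 474.7 -88.3 size 118.3 17.0 ang 25.9
s centre mm 517.0 -238.9 size 91.3 17.2 ang 34.4
```

View pics/w4.png

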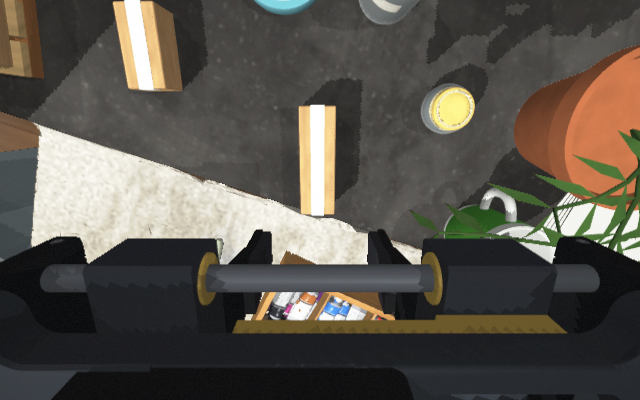

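Carton A lies at (474.7,-88.3), 25.9°, which is on target, and the short carton hasn't moved. B shows at (318,160), predicted (317,163). Leaf tips show at (412,212), near the right-hand side of the gripper, so I'll check their clearance.

Run:
```python
from h import *
c=calibration('wrist');im=cv2.imread('pics/w4.png')[:,:,::-1].copy()
r=tapes(im,c,dict(B=(300,100,337,213,.04)))
b=r['B'];u=np.radians(34.8);G=np.array([b[0]-13*np.cos(u),b[1]-13*np.sin(u)])
go(*G,10,-55.2)
for z in(.08,.12,.16,.2):
    p=ray(c,(412,212),z)[0]*1000-G;print(z,'leaf tool x,y',p@[np.sin(u),-np.cos(u)],p@[-np.cos(u),-np.sin(u)])
```

```text
B centre mm 525.4 -430.0 size 113.3 14.3 ang 33.8
go [-0.0032 -0.0132  0.1825] turn -0.6 at [ 0.5056 -0.4475  0.1925] [179.6   0.2 -55.8] t 9.03
0.08 leaf tool x,y 91.89112433445362 30.615272602641838
0.12 leaf tool x,y 79.14602650059622 16.736771012847715
0.16 leaf tool x,y 66.40092866673875 2.8582694230536885
0.2 leaf tool x,y 53.65583083288131 -11.020232166740469
```

Run:
```python
from h import *
c=calibration('wrist')
top=cv2.imread('pics/top0.png');sc=cv2.imread('pics/s4.png')
for z in(.06,.09,.12,.15,.18,.21):
    p=np.r_[ray(c,(412,212),z)[0],z];o=[]
    for n in('top','scene'):
        k=calibration(n);q=np.array(k['R'])@p+k['t'];o+=[round(k['fx']*q[0]/q[2]+k['cx']),round(k['fy']*q[1]/q[2]+k['cy'])]
    print(z,np.round(p,3),o)
a=cv2.resize(top[130:260,440:560],None,fx=4,fy=4);b=cv2.resize(sc[170:300,500:600],None,fx=4,fy=4)
cv2.imwrite('pics/leaf.png',np.hstack([a,b])[:,:800])
```

```text
0.06 [ 0.54 -0.54  0.06] [471, 186, 504, 261]
0.09 [ 0.543 -0.526  0.09 ] [469, 183, 500, 244]
0.12 [ 0.546 -0.512  0.12 ] [467, 178, 497, 227]
0.15 [ 0.549 -0.498  0.15 ] [464, 174, 494, 210]
0.18 [ 0.552 -0.484  0.18 ] [462, 169, 490, 191]
0.21 [ 0.555 -0.471  0.21 ] [459, 164, 486, 172]
```

View pics/leaf.png

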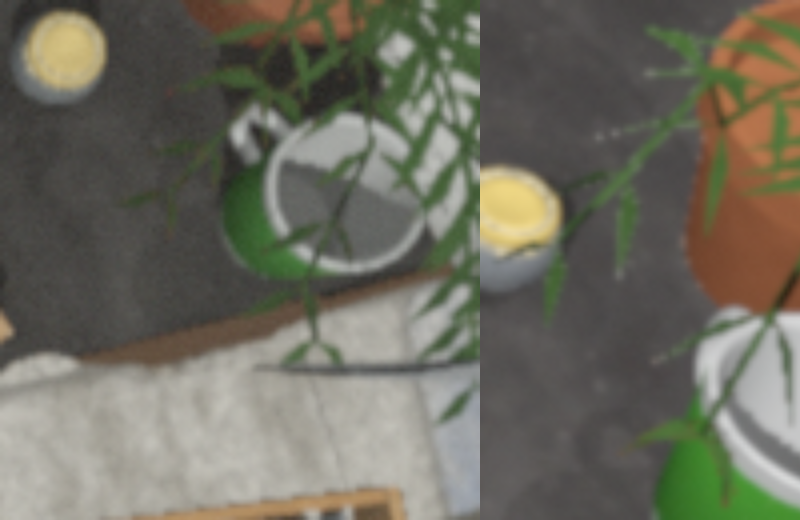

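The leaf tip triangulates to about (0.545,-0.517,0.11), inside the gripper body's footprint for a near-end grip. I'll grip B 20 mm towards its far end to clear it, and turn the carton half round when placing. That is allowed and keeps the grip away from the neighbour. First I'll shift at height.

send_rows(deltas=[[[-0.003,-0.02,0],-0.6],[[-0.003,-0.046,0],-0.6],[[-0.003,-0.046,0],-0.6],[[-0.003,-0.046,0],-0.6],[[-0.003,-0.046,0],-0.6],[[-0.003,-0.046,0],-0.6]])

```text
time_s: 9.53
tool_pos: [0.5461, -0.4127, 0.1962]
tool_rot: [180.0, 0.0, -54.6]
force: [0.2, -0.1, 0.1]
grip_width: 0.0563
```

Run:
```python
from h import *
c=calibration('wrist');im=read_camera('wrist');cv2.imwrite('pics/w5.png',im[:,:,::-1])
R=np.array(c['R']);t=np.array(c['t']);q=R@[.523,-.4353,.04]+t;print(c['fx']*q[0]/q[2]+c['cx'],c['fy']*q[1]/q[2]+c['cy'])
r=tapes(im,c,dict(B=(300,120,340,262,.04)))
b=r['B'];u=np.radians(34.6)
x,y=523.3,-433.8
go(x+20*np.cos(u),y+20*np.sin(u),10,-55.4)
G=np.array([x+20*np.cos(u),y+20*np.sin(u)]);p=np.array([545,-517])-G;print('leaf',p@[np.sin(u),-np.cos(u)],p@[-np.cos(u),-np.sin(u)])
```

```text
324.0566371307324 213.31150067471455
B centre mm 520.3 -430.9 size 119.2 45.9 ang 35.4
go [0.004  0.0104 0.1865] turn 0.7 at [ 0.5459 -0.4132  0.1965] [180.    0.  -54.7] t 9.58
leaf 80.80715512971787 49.38254039122063
```

View pics/w5.png

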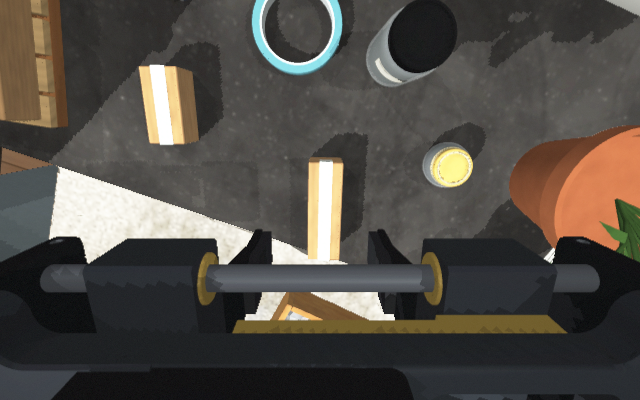

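The leaves are now clear of the gripper, and B is at (324,158–258), in line with the top-view estimate (324,213). Descending, gripping and lifting.

send_rows(deltas=[[[0.005,0.0115,0.03],0.7],[[0.005,0.0115,0.06],0.7],[[0.005,0.0115,0.09],0.7],[[0.005,0.0115,0.115],0.7],[[0.005,0.0115,0.135],0.7],[[0.005,0.0115,0.155],0.7],[[0.005,0.0115,0.17],0.7],[[0.005,0.0115,0.18],0.7],[[0.005,0.0115,0.186],0.7],[[0.005,0.0115,0.186],0.7]])

```text
time_s: 10.42
tool_pos: [0.5395, -0.4239, 0.0096]
tool_rot: [180.0, 0.1, -55.4]
force: [-0.3, 0.6, 1.0]
grip_width: 0.0565
```

send_rows(deltas=[[[0,0,0],0],[[0,0,0],0],[[0,0,0],0],[[0,0,0],0],[[0,0,0],0],[[0,0,0],0],[[0,0,0],0]], jaw=0, grip_force=25)

```text
time_s: 11.0
tool_pos: [0.5405, -0.4245, 0.0116]
tool_rot: [-180.0, -0.1, -55.4]
force: [-0.9, 0.7, 5.5]
grip_width: 0.0376
```

send_rows(deltas=[[[0,0,-0.01],0],[[0,0,-0.03],0],[[0,0,-0.06],0],[[0,0,-0.09],0],[[0,0,-0.12],0],[[0,0,-0.16],0],[[0,0,-0.17],0],[[0,0,-0.17],0]])

```text
time_s: 11.67
tool_pos: [0.5414, -0.4261, 0.185]
tool_rot: [-179.9, -0.4, -55.4]
force: [-0.0, -0.2, -2.0]
grip_width: 0.0382
```

Run:
```python
from h import *
a=np.radians(26.2);gx,gy=24-20,63
X=(468.2+gx*np.cos(a)-gy*np.sin(a),-20+gx*np.sin(a)+gy*np.cos(a));print(X)
go(*X,180,116.2)
```

```text
(np.float64(443.9741647528174), np.float64(38.29330070064968))
go [-0.4375 -0.1837  0.005 ] turn -171.6 at [ 0.5414 -0.4261  0.185 ] [-179.9   -0.4  -55.4] t 11.67
```

send_rows(deltas=[[[-0.022,-0.009,0],-7],[[-0.044,-0.018,0],-14],[[-0.066,-0.027,0],-21],[[-0.088,-0.037,0],-28],[[-0.11,-0.046,0],-35],[[-0.132,-0.055,0],-42],[[-0.154,-0.064,0],-49],[[-0.176,-0.074,0],-56],[[-0.198,-0.083,0],-63],[[-0.219,-0.092,0],-70]])

```text
time_s: 12.5
tool_pos: [0.4896, -0.1897, 0.1784]
tool_rot: [-179.9, 0.2, 15.0]
force: [1.0, -0.4, -1.0]
grip_width: 0.0383
```

send_rows(deltas=[[[0.001,-0.024,0],-7],[[0.002,-0.048,0],-14],[[0.003,-0.072,0],-21],[[0.004,-0.095,0],-28],[[0.006,-0.119,0],-35],[[0.007,-0.143,0],-42],[[0.008,-0.167,0],-49],[[0.009,-0.19,0],-56],[[0.01,-0.214,0],-63],[[0.011,-0.237,0],-70]])

```text
time_s: 13.33
tool_pos: [0.4402, 0.0416, 0.1786]
tool_rot: [-179.8, 0.1, 85.0]
force: [0.7, 0.0, -1.0]
grip_width: 0.0378
```

send_rows(deltas=[[[0,0,0],-7],[[0,0,0],-14],[[0,0,0],-21],[[0,0,0],-27],[[0,0,0],-31.6],[[0,0,0],-31.6],[[0,0,0],-31.6]])

```text
time_s: 13.92
tool_pos: [0.441, 0.0404, 0.1791]
tool_rot: [-179.9, -0.0, 116.1]
force: [-0.3, -0.0, -0.8]
grip_width: 0.0376
```

Run:
```python
from h import *
go(444,38.3,70,116.2)
im=read_camera('scene');cv2.imwrite('pics/s5.png',im[:,:,::-1]);print(get_obs()['force'],get_obs()['qpos'])
```

```text
go [-0.0032  0.0018  0.1091] turn -0.1 at [0.441  0.0404 0.1791] [-179.9   -0.   116.1] t 13.92
[-0.01185837  0.63575854 -0.47187716] [-32.23053391  -6.51850495  22.17238094 114.90367415   2.60312545
  71.27090791 105.08704412]
```

send_rows(deltas=[[[-0.003,0.002,0.02],0],[[-0.003,0.002,0.04],0],[[-0.003,0.002,0.06],0],[[-0.003,0.002,0.08],0],[[-0.003,0.002,0.1],0],[[-0.003,0.002,0.114],0],[[-0.003,0.002,0.114],0],[[-0.003,0.002,0.114],0]])

```text
time_s: 14.63
tool_pos: [0.4444, 0.0383, 0.0659]
tool_rot: [-179.9, -0.0, 116.2]
force: [-0.2, 0.2, -0.6]
grip_width: 0.0377
```

Run:
```python
from h import *
go(444,38.3,37,116.2);print(get_obs()['force'])
im=read_camera('scene');cv2.imwrite('pics/s6.png',cv2.resize(im[70:250,110:350,::-1],None,fx=3,fy=3))
```

```text
go [ 0.0001 -0.0003  0.0289] turn -0.0 at [0.4444 0.0383 0.0659] [-179.9   -0.   116.2] t 14.63
[-0.21795961  0.21104915 -0.60348234]
```

View pics/s6.png

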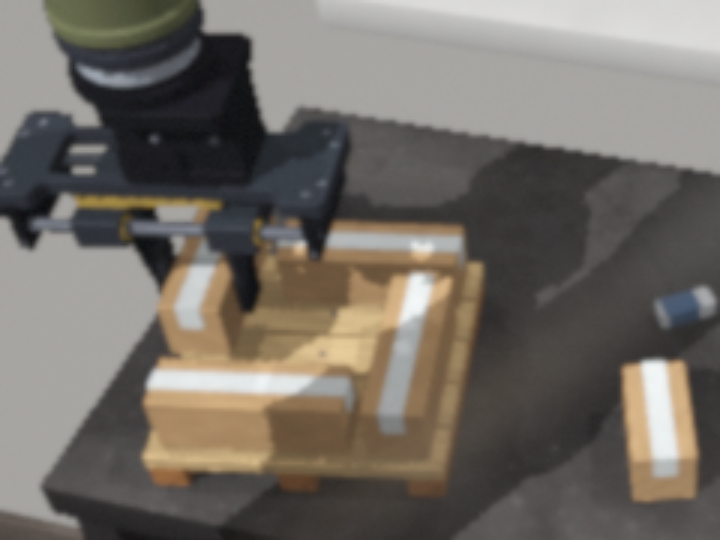

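The crop shows A seated with an even gap to g1. B hangs about 29 mm above its place, at (200,300), behind g1's back edge with clearance. Lowering it now and releasing.

send_rows(deltas=[[[0,0,0.006],0],[[0,0,0.012],0],[[0,0,0.017],0],[[0,0,0.021],0],[[0,0,0.025],0],[[0,0,0.028],0],[[0,0,0.029],0],[[0,0,0.029],0]])

```text
time_s: 15.35
tool_pos: [0.4452, 0.0385, 0.0375]
tool_rot: [-180.0, -0.0, 116.2]
force: [-0.1, 0.1, -1.2]
grip_width: 0.0376
```

Run:
```python
from h import *
go(444,38.3,36.5,116.2);print(get_obs()['force'])
```

```text
go [ 0.0003 -0.0012  0.001 ] turn 0.0 at [0.4452 0.0385 0.0375] [-180.    -0.   116.2] t 15.35
[-0.14952131  0.0858374  -1.18338318]
```

send_rows(deltas=[[[0,0,0.001],0],[[0,0,0.002],0],[[0,0,0.002],0]])

```text
time_s: 15.6
tool_pos: [0.4454, 0.0386, 0.0375]
tool_rot: [-180.0, -0.1, 116.2]
force: [-7.5, -1.6, 18.0]
grip_width: 0.0381
```

send_rows(deltas=[[[0,0,0],0],[[0,0,0],0],[[0,0,0],0],[[0,0,0],0]], jaw=60)

```text
time_s: 15.93
tool_pos: [0.4453, 0.0386, 0.0355]
tool_rot: [180.0, 0.0, 116.2]
force: [-0.1, 0.2, 0.3]
grip_width: 0.0502
```

send_rows(deltas=[[[0,0,-0.01],0],[[0,0,-0.03],0],[[0,0,-0.06],0],[[0,0,-0.09],0],[[0,0,-0.12],0],[[0,0,-0.15],0],[[0,0,-0.18],0],[[0,0,-0.18],0]])

```text
time_s: 16.6
tool_pos: [0.4486, 0.039, 0.2222]
tool_rot: [179.4, 0.1, 116.2]
force: [0.6, -0.3, -0.1]
grip_width: 0.0522
```

send_rows(deltas=[[[0.04,-0.01,0],0],[[0.08,-0.02,0],0],[[0.12,-0.03,0],0],[[0.16,-0.04,0],0],[[0.2,-0.05,0],0],[[0.24,-0.06,0],0],[[0.24,-0.06,0],0],[[0.24,-0.06,0],0]])

```text
time_s: 17.27
tool_pos: [0.2842, 0.2284, 0.2158]
tool_rot: [179.9, 0.1, 116.5]
force: [0.9, -1.4, 0.4]
grip_width: 0.0524
```

Run:
```python
from h import *
im=read_camera('scene');cv2.imwrite('pics/s7.png',cv2.resize(im[70:250,110:350,::-1],None,fx=3,fy=3))
tapes(im,calibration('scene'),dict(B=(155,130,203,183,.066),A=(225,145,275,215,.066),s=(312,180,346,240,.04),g1=(155,185,230,212,.066),g2=(203,138,268,162,.066)))
a=np.radians(26.2);print('P1',468.2+24*np.cos(a)-63*np.sin(a),-20+24*np.sin(a)+63*np.cos(a))
```

```text
B centre mm 462.2 90.6 size 145.7 72.6 ang 29.1
A centre mm 468.7 -91.3 size 131.7 17.1 ang 26.0
s centre mm 520.6 -236.1 size 77.1 16.7 ang 34.1
g1 centre mm 402.4 -27.7 size 120.4 18.4 ang 116.1
g2 centre mm 536.9 -15.1 size 119.4 19.0 ang 116.1
P1 461.91933214630393 47.123417756484585
```

View pics/s7.png

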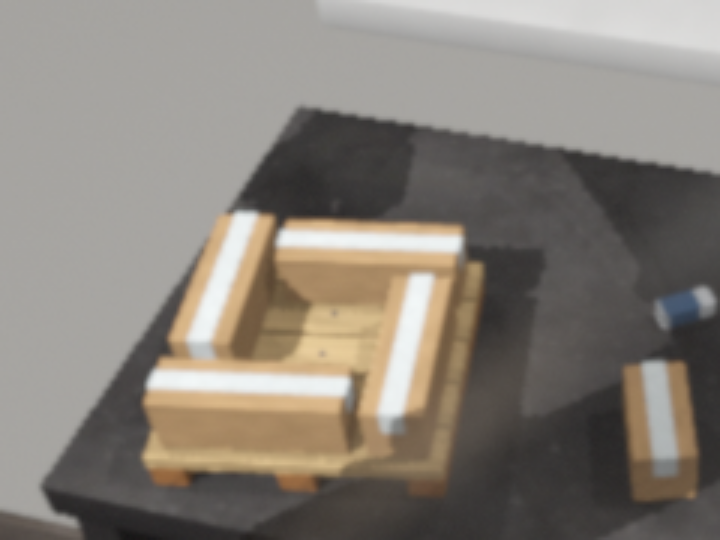

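The pinwheel is closed, and B's tape runs from (243,213) to (203,343) in the crop. The B mask leaked into the grey wall, so I'll cast its tape ends directly and hand in if they fit.

Run:
```python
from h import *
w=ray('scene',[(110+243/3,70+213/3),(110+203/3,70+343/3)],.066)*1000
d=w[0]-w[1];m=w.mean(0);print(w,'len',np.hypot(*d),'ang',np.degrees(np.arctan2(d[1],d[0])),'centre',m,'want 461.9,47.1')
ok=np.hypot(*(m-[461.9,47.1]))<9 and abs(np.hypot(*d)-116)<9
print(ok)
if ok: print(sign_off())
```

```text
[[517.43766931  72.50941574]
 [413.51990705  16.43662554]] len 118.08073134296193 ang 28.350772121863283 centre [465.47878818  44.47302064] want 461.9,47.1
True
the job is handed in; nothing more can be done
None
```

Both loose long cartons are in the pallet's empty places and the pinwheel is closed. I handed the job in at about 17 s of the 54 s limit, with the gripper clear of everything.

| Carton | Measured centre (mm) | Target (mm) | Measured angle | Target angle |
|---|---|---|---|---|
| First, place (-24, -63) | (474.7, -88.3) | (474.5, -87.1) | 25.9° | 26.2° |
| Second, place (24, 63) | (465.5, 44.5) | (461.9, 47.1) | about 28° | 26.2° |

- **Gaps and seating:** the last picture shows all four cartons flat, with a visible gap at each corner. I judged both by eye and did not measure the gaps.
- **Second carton:** I gripped it 20 mm towards its far end and turned it half round, because plant leaves hung where the gripper body would have gone. At set-down the contact force was 18 N.
- **Short carton:** its last measured position was (520.6, -236.1) mm against (521.0, -233.5) mm at the start, which is within measuring error.

Some readings disagreed:
- **Second carton's final position:** my automatic mask for its tape ran into the grey wall, so I read its position from tape ends picked by hand in the picture, and it is less certain.
- **First carton's last reading:** it came out at (468.7, -91.3) mm, but its length read 132 mm instead of 116 mm because it took in the tape folded over the end. I trust the earlier reading in the table.
- **Pallet position:** the cameras agreed on it only to within a few millimetres, well inside the 16 mm tolerance.

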